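Slide the pepper mill off the hob into its bay

TASK

The tall wooden pepper mill has been left standing on the black glass hob. Push it, low down so that it slides upright without tipping, off the hob and into the empty bay of the white three-bay condiment stand behind the hob, until its whole foot is inside the bay, standing on the worktop. Do not lift it or let it fall over, and leave everything else where it stands.

Things in the scene. Friction and masses are not known exactly. Their poses are not given: they have to be found in the camera images.
- pepper_mill: tall turned pepper mill of brown wood, 190 high, about 0.25 to 0.45 kg. Its straight round foot is 52 in diameter from the worktop up to 45 high; above that a waist of 32 diameter at 100 high and a head of 44 diameter. Origin at the centre of its underside, z up along the mill. It slides on hob and worktop alike; pushed within about the lowest 30 mm it slides, pushed above the foot it may tip
- spot: thin round cork disc, 60 in diameter, lying flush on the worktop in the middle of the empty bay (look only, no step); it shows the mill's place. Origin at its centre on the worktop, axes parallel to the stand's: +x points into the bay (away from its open side), y across the bay. The bay's open front edge lies 35 from it at -x, the back wall's inner face 35 at +x, the side walls' inner faces 42.5 at +y and -y
- stand: white wooden condiment stand, fixed to the worktop: three bays side by side along its y, centres at y = -95, 0 and +95, each 85 wide and 70 deep, with no floor, open at the side towards the robot (-x); walls 10 thick and 40 high. Origin on the worktop at the centre of the middle bay; +x points to its back wall
- hob: black glass hob 285 (x) by 520 (y), set flush in the worktop with no edge or step; origin at its centre on the surface
- salt_mill: short salt mill of the same brown wood, 100 high, foot 48 in diameter; a bystander. Origin at the centre of its underside
- spice_jar: glass spice jar with steel cap, 52 in diameter, 85 high, standing in one bay of the stand; a bystander. Origin at the centre of its underside
- sugar_pot: white lidded sugar pot, 64 in diameter, 82 high, standing in another bay of the stand; a bystander. Origin at the centre of its underside
- mug: white mug, 80 in diameter, 90 high, with a handle on its own +y side; a bystander. Origin at the centre of its underside
- oil_bottle: green glass oil bottle with steel cap, 64 in diameter, 230 high; a bystander. Origin at the centre of its underside
- spatula: spatula lying flat on the worktop along its own x axis, about 300 long; a bystander. Origin at the centre of its underside (lengthwise about its middle)
Mind the look-alikes: they are no part of the job. What is shaped like the pepper_mill but orange is not meant.

How it is judged:
By the outcome, as a careful person would: the job done as asked, in the order asked, and still so for the second after the job is handed in, with the robot touching nothing.
It also fails if it takes over 58 s, if anything falls off the work surface, if the arm or the gripper's body presses on something with over 40 N, if the wrist force passes 120 N, or if a joint passes its speed limit or range.

ROBOT

A 7-joint arm with a two-finger parallel gripper is mounted at the origin on the work surface. World frame = base frame: x ahead of the robot, y to its left, z up, the work surface at z = 0. Lengths are in m, angles in rad, forces in N, time in s.
With the tool pointing down it reaches from about 0.4 to 0.85 m from the base axis. Payload 10.4 kg.
Tool frame: the origin (TCP) lies on the centre line of the jaws, within the pads' length; the fingertips stand 22 mm ahead of it and the grasp point (between the pads) lies 3 mm ahead of it; z points along the fingers, y is the direction in which the jaws open and shut (so a half turn about z gives the same grasp; the last joint's range is limited). The gripper opens to 85 mm and grips with 20 to 120 N. Pads are 22 mm wide; open, the fingers measure 114 mm over their backs; the gripper's body (76 mm by 85 mm) begins 54 mm behind the grasp point. The pads swing forward as they close: fully open they stand 13 mm farther back than shut.
Start: joints at [1.21, 0.332, -0.065, 1.46, 0.022, 1.35, -0.088], TCP at [0.207, -0.59, 0.232] pointing down, gripper open.
Joint ranges: [-2.6, 2.6], [-0.5, 2.12], [-1.47, 1.34], [0.16, 2.42], [-1.27, 4.41], [0.06, 2.06], [-2.6, 2.6]. Speed limits (rad/s): [2.22, 2.22, 2.79, 2.79, 3.14, 3.14, 3.14].

INTERFACE

Orientations are given as a unit quaternion [x, y, z, w].
In Python, from workcell import manip gives the robot as it stands. The module is installed in compiled form; this text tells all that it offers.
- The arm moves only by the shell command python3 -m crank 'ROWS' [FORCE]. ROWS is JSON, a list of rows, each a list of 3 entries, a list of its own where there are three numbers: the opening, from -1 (shut) to 1 (fully open), then the shift along the tool's x, y, z normalised to -1 to 1, where 1 is 80 mm, then the turn, a rotation vector about the tool's x, y, z normalised to -1 to 1, where 1 is pi/4 rad. In form: [[jaw, [tx, ty, tz], [ax, ay, az]], ...]. A call has exactly 5 rows; each row shifts and turns the commanded pose from where the row before left it, along the tool's axes as they then stand; what a row does not reach is not made up. A row lasts 1/10 s, in which the tool goes at most 50 mm and 8.59 degrees, less where a joint would pass 70% of its speed; a pose out of reach is approached as far as the arm can. A call with a number of a shift or a turn outside -1 to 1 is refused whole. A call with a gripper value outside its range is refused whole. The fingers move at their own pace and stop on an object; FORCE is the grip in N (left out, the last holds). Time passes only in rows, so rows that do not move let the fingers close, or fill a call up. It gives the time, the measured TCP pose, the force and the opening at its end, in the units of the state.
- manip.get_obs(): the state, without advancing time (a new reading comes with each control period).
- manip.camera(name): name is "scene" or "top" or "wrist"; returns the picture (420x560x3 uint8, blue, green, red); there is no depth.
- manip.camera_info(name): a dict with "K" (3x3 intrinsics, pixels), "k1" (the pictures are not rectified: a ray, as slopes to the right and down, at radius r is drawn at 1 + k1 r^2 times it, then the intrinsics apply), "camera_from_world" (4x4, takes a point from world to camera coordinates); the wrist camera has in their place "mount" (4x4, takes a point from camera to tool coordinates, whose origin is the TCP and whose axes are the flange's). Camera axes: x right, y down, z forward; pixel columns grow to the right and rows downward; lengths in m; the calibration is good to about 2 mm. A picture is of the moment at which its call begins: read the wrist's pose just before it. camera_info takes no time and is no camera call.
- manip.hand_in(): hands the job in, once; it reports no verdict.
The state is a dict: "clock": time; "joint_pos": joint angles; "joint_velocities": joint speeds; "tau": joint torques, N m; "position": TCP position; "ee_rot": TCP orientation; "ft_force": force on the tool from outside, world axes, zero at the start; "torque": the same for the moment, N m; "grip_width": opening from 0.0 (shut) to 1.0 (fully open).
Only numpy, scipy, OpenCV 4.12 (cv2) and the standard library are available. Lean on these libraries where they do the work, as an engineer would, in place of code of your own. Each camera call takes 0.05 s, during which the arm holds its last target.

## Working session

There is one attempt and no reset: what is moved stays moved. The work goes in short steps, Python scripts to look and compute and a shell command to move; the robot and the scene stay as the last step left them, time stands still between calls to the robot, and variables do not carry over. Pictures are saved under pics/ and viewed, and the job is handed in when it is done.

```bash
mkdir -p pics; python3 - <<'E'
from workcell import manip
import cv2
o=manip.get_obs(); print(o)
for n in("scene","top"):
    cv2.imwrite(f"pics/{n}0.png",manip.camera(n)); i=manip.camera_info(n); print(n,i)
print(manip.camera_info("wrist"))
E
```

```text
{'clock': 0.0, 'joint_pos': array([ 1.21040828,  0.33288905, -0.06469171,  1.46095664,  0.02163455,
        1.34986863, -0.088508  ]), 'joint_velocities': array([-0.00036641,  0.00036906,  0.00039331, -0.00066413, -0.00098433,
        0.00029248, -0.00041852]), 'tau': array([ 3.63790389e-05, -6.25439286e+01,  4.92898200e-02, -3.91611743e+01,
        1.62719580e-02,  9.82516387e-03,  2.12750820e-05]), 'position': array([ 0.20698242, -0.58933831,  0.23079787]), 'ee_rot': array([ 9.85769927e-01,  1.68098613e-01, -1.69497218e-04, -6.92176714e-04]), 'ft_force': array([ 0.06307309, -1.18306298,  0.14703763]), 'torque': array([ 0.01027511,  0.00781266, -0.00903324]), 'grip_width': 1.0003261798227514}
scene {'K': array([[399.38154198,   0.        , 279.69183355],
       [  0.        , 399.38154198, 214.59683453],
       [  0.        ,   0.        ,   1.        ]]), 'k1': -0.06254592112947108, 'camera_from_world': array([[-0.05564075,  0.99827745, -0.01860745,  0.07353072],
       [ 0.74985477,  0.02947474, -0.66094558, -0.33442951],
       [-0.65925862, -0.05072839, -0.75020311,  1.36311289]
[... 365 characters left out ...]
02547287, -0.17354198,  0.48687362],
       [ 0.17333553,  0.01011749, -0.98481086,  0.97832337],
       [ 0.        ,  0.        ,  0.        ,  1.        ]])}
{'K': array([[338.4883181 ,   0.        , 277.4131511 ],
       [  0.        , 338.4883181 , 211.10596775],
       [  0.        ,   0.        ,   1.        ]]), 'k1': 0.006348958179738389, 'mount': array([[ 7.02590699e-04, -9.56533480e-01, -2.91621685e-01,
         7.52044227e-02],
       [ 9.99999165e-01,  9.88393398e-04, -8.32727048e-04,
         5.08675706e-04],
       [ 1.08476825e-03, -2.91620857e-01,  9.56533376e-01,
        -1.43364110e-01],
       [ 0.00000000e+00,  0.00000000e+00,  0.00000000e+00,
         1.00000000e+00]])}
```

View pics/scene0.png

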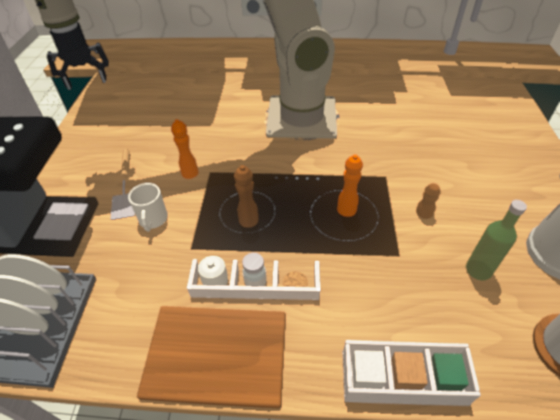

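View pics/top0.png

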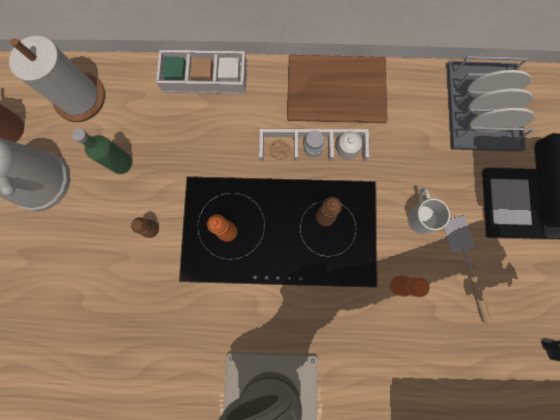

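The top view shows the brown pepper mill at about (327,212). The stand's empty bay, with the cork, is at about (279,150). There are orange look-alikes at (222,228) and (410,286). I'll enlarge the crops next.

```bash
python3 - <<'E'
import cv2
a=cv2.imread("pics/top0.png")[115:275,200:400]; cv2.imwrite("pics/topc.png",cv2.resize(a,None,fx=4,fy=3.75,interpolation=cv2.INTER_CUBIC)) if 0 else cv2.imwrite("pics/topc.png",cv2.resize(a[:150],None,fx=4,fy=4,interpolation=cv2.INTER_CUBIC))
a=cv2.imread("pics/scene0.png")[155:305,175:375]; cv2.imwrite("pics/scenec.png",cv2.resize(a,None,fx=4,fy=4,interpolation=cv2.INTER_CUBIC))
E
```

```text
(no output)
```

View pics/topc.png

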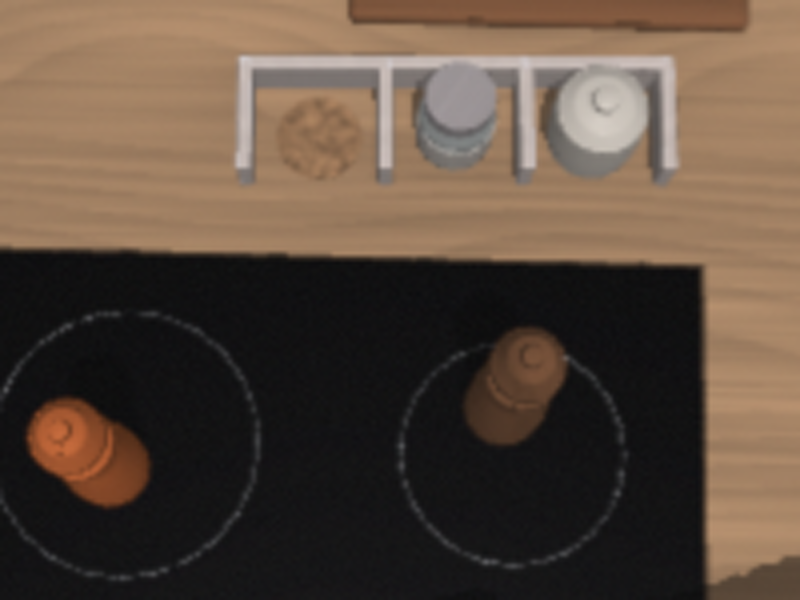

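View pics/scenec.png

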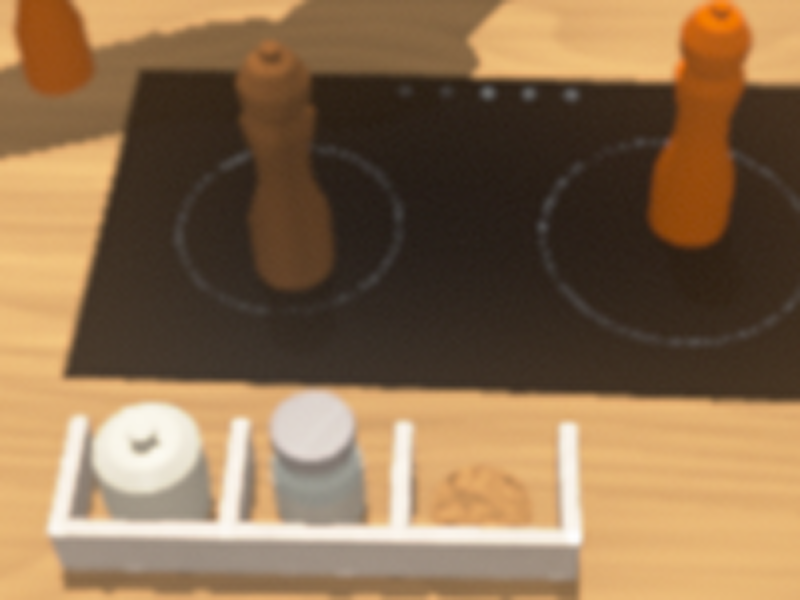

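```bash
cat > h.py <<'E'
import numpy as np,cv2
from workcell import manip
def proj(info,P,T=None):
    T=info["camera_from_world"] if T is None else T
    P=np.atleast_2d(P)@T[:3,:3].T+T[:3,3]
    s=P[:,:2]/P[:,2:]; s=s*(1+info["k1"]*(s**2).sum(1,keepdims=True))
    return s*info["K"][0,0]+info["K"][:2,2]
def unproj(info,uv,z,T=None):
    T=info["camera_from_world"] if T is None else T
    d=(np.array(uv)-info["K"][:2,2])/info["K"][0,0]; s=d.copy()
    for _ in range(10): s=d/(1+info["k1"]*(s@s))
    r=T[:3,:3].T@np.r_[s,1]; c=-T[:3,:3].T@T[:3,3]
    return (c+r*(z-c[2])/r[2])[:2]
def wristT(o):
    from scipy.spatial.transform import Rotation as R
    W=np.eye(4);W[:3,:3]=R.from_quat(o["ee_rot"]).as_matrix();W[:3,3]=o["position"]
    return np.linalg.inv(W@manip.camera_info("wrist")["mount"])
def circ(c,r,z,n=60):
    t=np.linspace(0,2*np.pi,n);return np.c_[c[0]+r*np.cos(t),c[1]+r*np.sin(t),0*t+z]
E
python3 - <<'E'
from h import *
t=manip.camera_info("top");s=manip.camera_info("scene")
ct=lambda u,v:(200+(u+.5)/4-.5,115+(v+.5)/4-.5)
cs=lambda u,v:(175+(u+.5)/4-.5,155+(v+.5)/4-.5)
print("cork",unproj(t,ct(319,138),0))
for p in[(244,167),(384,168),(525,168),(664,169)]:print("wall",unproj(t,ct(*p),.04))
for p in[(242,60),(672,60)]:print("back outer",unproj(t,ct(*p),.04))
for p in[(56,528),(578,535)]:print("back outer scene",unproj(s,cs(*p),.04))
print("head",unproj(t,ct(532,355),.19),unproj(s,cs(270,45),.19))
print("orange",unproj(t,ct(60,430),.19))
print("sugar",unproj(t,ct(606,98),.082),"jar",unproj(t,ct(460,93),.085))
print("hob corners",[unproj(t,x,0) for x in [(376,181),(377,285),(181,282),(186,178)]])
for n,u,c in(("top",t,(200,115)),("scene",s,(175,155))):
    im=cv2.imread(f"pics/{n}c.png")
    m=unproj(t,ct(532,355),.19)
    for r,z in((.026,0),(.026,.045),(.022,.17)):
        q=(proj(u,circ(m,r,z))-c+.5)*4-.5
        cv2.polylines(im,[q.astype(int)],True,(0,255,0),1)
    cv2.imwrite(f"pics/{n}o.png",im)
E
```

```text
cork [ 0.65675527 -0.00302998]
wall [0.62216178 0.04490823]
wall [ 0.62379513 -0.04837133]
wall [ 0.62620354 -0.14222468]
wall [ 0.62795355 -0.23481438]
back outer [0.69722451 0.04921288]
back outer [ 0.70464291 -0.24095467]
back outer scene [ 0.70361075 -0.23605807]
back outer scene [0.69472003 0.05233864]
head [ 0.47158406 -0.13171936] [ 0.46902853 -0.1306002 ]
orange [0.42283005 0.12786205]
sugar [ 0.66128747 -0.18980023] jar [ 0.66111793 -0.09563081]
hob corners [array([ 0.57258729, -0.27037589]), array([ 0.2928409 , -0.26981504]), array([0.28658769, 0.24469675]), array([0.56780306, 0.25139597])]
```

View pics/topo.png

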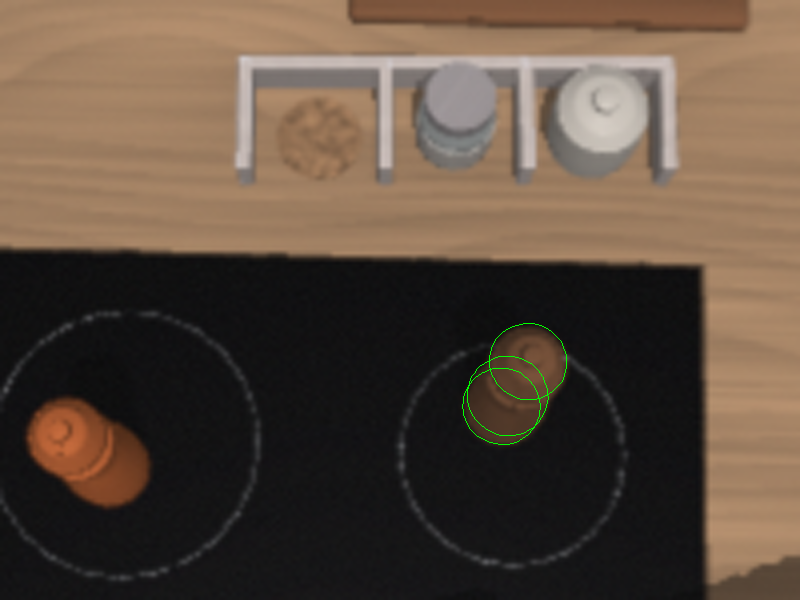

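View pics/sceneo.png

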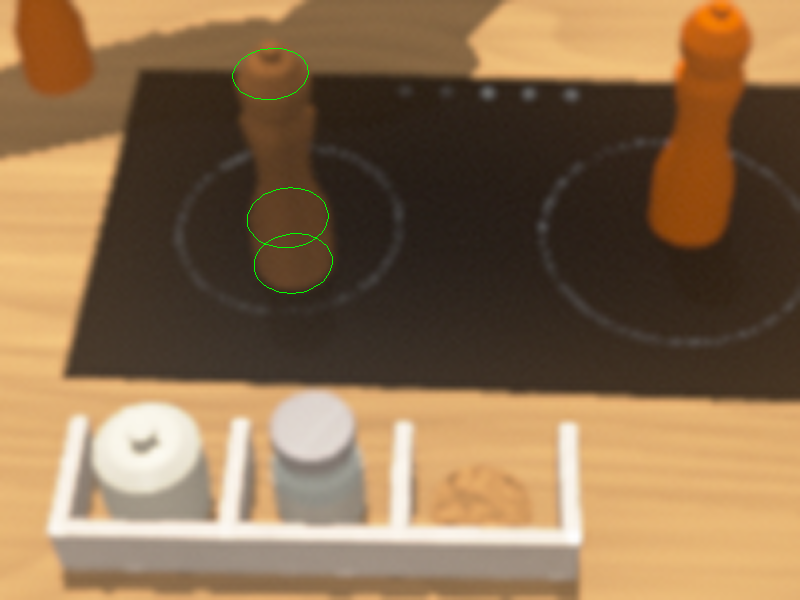

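```bash
cat >> h.py <<'E'
from scipy.spatial.transform import Rotation as R
def pose(yaw,tilt):
    x=np.array([np.cos(yaw),np.sin(yaw),0]);z=np.array([0,0,-1.]);y=np.cross(z,x)
    return R.from_matrix(np.c_[x,y,z])*R.from_rotvec([0,tilt,0])
def status():
    o=manip.get_obs();r=R.from_quat(o["ee_rot"]);m=r.as_matrix()
    print("t %.2f"%o["clock"],"pos",o["position"].round(4),"xyaw %.1f yyaw %.1f tilt %.1f"%(np.degrees(np.arctan2(m[1,0],m[0,0])),np.degrees(np.arctan2(m[1,1],m[0,1])),np.degrees(np.arccos(-m[2,2]))),"F",o["ft_force"].round(1),"g %.2f"%o["grip_width"],"j",o["joint_pos"].round(2))
    return o,r
def need(p,r=None):
    o,r0=status();d=r0.inv().apply(np.array(p)-o["position"])
    print("shift units",(d/.08).round(2), "mm",(d*1e3).round(1))
    if r is not None: print("turn units",((r0.inv()*r).as_rotvec()/(np.pi/4)).round(3))
E
python3 - <<'E'
from h import *
t=manip.camera_info("top")
print("orange2 foot",unproj(t,(424,287),.0),unproj(t,(399,285),0),"mug",unproj(t,(433,212),.09))
need([.42,-.25,.28]); 
E
```

```text
orange2 foot [ 0.29058522 -0.39320315] [ 0.29422025 -0.32756586] mug [ 0.47507054 -0.39095866]
t 0.10 pos [ 0.207  -0.5894  0.2309] xyaw 19.4 yyaw -70.6 tilt 0.1 F [-0.3 -0.   0.2] g 1.00 j [ 1.21  0.33 -0.06  1.46  0.02  1.35 -0.09]
shift units [ 3.92 -3.12 -0.61] mm [ 313.4 -249.7  -48.8]
```

```bash
python3 -m crank '[[-0.15,[0,0,-0.6],[0,0,0]],[-0.15,[0.44,-0.35,0],[0,0,0]],[-0.15,[0.44,-0.35,0],[0,0,0]],[-0.15,[0.44,-0.35,0],[0,0,0]],[-0.15,[0.44,-0.35,0],[0,0,0]]]' 20
python3 -m crank '[[-0.15,[0.44,-0.35,0],[0,0,0]],[-0.15,[0.44,-0.35,0],[0,0,0]],[-0.15,[0.44,-0.35,0],[0,0,0]],[-0.15,[0.44,-0.35,0],[0,0,0]],[-0.15,[0.4,-0.32,0],[0,0,0]]]'
python3 - <<'E'
from h import *
need([.444,-.203,.15],pose(np.radians(70),0))
E
```

```text
clock: 0.6
position: [0.3035, -0.4356, 0.2793]
ee_rot: [0.986, 0.168, -0.0, -0.0]
ft_force: [1.0, -0.4, -0.5]
grip_width: 0.424
clock: 1.1
position: [0.421, -0.2481, 0.2795]
ee_rot: [0.986, 0.168, -0.0, 0.0]
ft_force: [1.2, -1.1, 0.7]
grip_width: 0.425
t 1.10 pos [ 0.421  -0.2481  0.2795] xyaw 19.4 yyaw -70.6 tilt 0.0 F [ 1.2 -1.1  0.7] g 0.43 j [ 0.81  0.03 -0.38  1.72  0.01  1.4  -0.8 ]
shift units [ 0.46 -0.44  1.62] mm [ 36.7 -34.9 129.5]
turn units [-0.     0.    -1.125]
```

Next I turn the yaw by -1.125 units in 6 rows, then tilt.

```bash
python3 -m crank '[[-0.15,[0,0,0],[0,0,-0.19]],[-0.15,[0,0,0],[0,0,-0.19]],[-0.15,[0,0,0],[0,0,-0.19]],[-0.15,[0,0,0],[0,0,-0.19]],[-0.15,[0,0,0],[0,0,-0.19]]]'
python3 -m crank '[[-0.15,[0,0,0],[0,0,-0.175]],[-0.15,[0,0,0],[0,0.19,0]],[-0.15,[0,0,0],[0,0.19,0]],[-0.15,[0,0,0],[0,0.19,0]],[-0.15,[0,0,0],[0,0.19,0]]]'
python3 - <<'E'
from h import *
need([.444,-.203,.032],pose(np.radians(70),np.radians(35)))
E
```

```text
clock: 1.6
position: [0.4201, -0.2501, 0.2793]
ee_rot: [0.855, 0.518, -0.0, -0.0]
ft_force: [0.2, 0.4, -0.6]
grip_width: 0.425
clock: 2.1
position: [0.4205, -0.2509, 0.2805]
ee_rot: [0.782, 0.548, 0.244, -0.169]
ft_force: [0.2, 0.4, 0.0]
grip_width: 0.426
t 2.10 pos [ 0.4205 -0.2509  0.2805] xyaw 70.0 yyaw -20.1 tilt 34.5 F [0.2 0.4 0. ] g 0.43 j [ 1.03  0.21 -0.26  1.65 -0.49  1.56  0.49]
shift units [-1.21  0.06  2.94] mm [-96.9   5.  234.9]
turn units [0.004 0.011 0.001]
```

```bash
python3 -m crank '[[-0.15,[-0.22,0.01,0.53],[0,0,0]],[-0.15,[-0.22,0.01,0.53],[0,0,0]],[-0.15,[-0.22,0.01,0.53],[0,0,0]],[-0.15,[-0.22,0.01,0.53],[0,0,0]],[-0.15,[-0.22,0.01,0.53],[0,0,0]]]'
python3 - <<'E'
from h import *
need([.444,-.203,.032],pose(np.radians(70),np.radians(35)))
cv2.imwrite("pics/w1.png",manip.camera("wrist"));cv2.imwrite("pics/s1.png",manip.camera("scene"))
E
```

```text
clock: 2.6
position: [0.4397, -0.2076, 0.053]
ee_rot: [0.783, 0.548, 0.241, -0.168]
ft_force: [0.7, -0.8, 0.3]
grip_width: 0.424
t 2.60 pos [ 0.4397 -0.2076  0.053 ] xyaw 70.0 yyaw -20.0 tilt 34.2 F [ 0.7 -0.8  0.3] g 0.42 j [ 0.97  0.43 -0.29  1.9  -0.49  1.1   0.63]
shift units [-0.09  0.03  0.26] mm [-7.   2.4 20.6]
turn units [ 0.     0.018 -0.001]
```

View pics/w1.png

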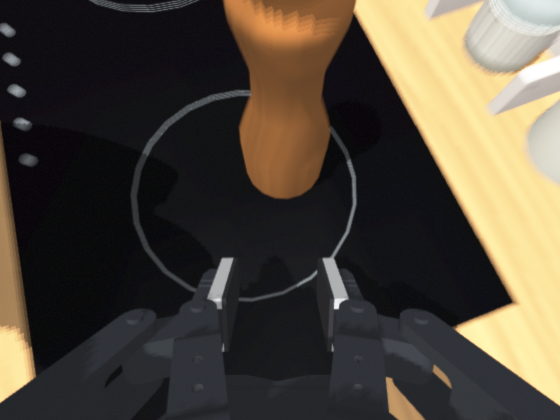

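View pics/s1.png

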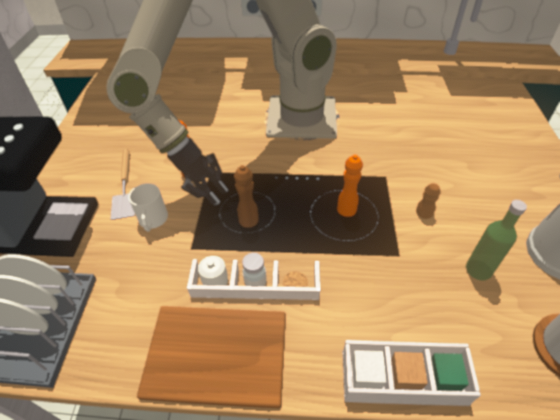

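```bash
python3 -m crank '[[-0.15,[-0.09,0.03,0.26],[0,0,0]],[-0.15,[0,0,0],[0,0,0]],[-0.15,[0.155,0,0.105],[0,0,0]],[-0.15,[0.155,0,0.105],[0,0,0]],[-0.15,[0.1,0,0.068],[0,0,0]]]'
python3 - <<'E'
from h import *
need([.444,-.203,.032],pose(np.radians(70),np.radians(35)))
cv2.imwrite("pics/w2.png",manip.camera("wrist"))
E
```

```text
clock: 3.2
position: [0.4588, -0.1645, 0.035]
ee_rot: [0.782, 0.549, 0.241, -0.168]
ft_force: [0.1, 0.9, -0.1]
grip_width: 0.426
t 3.20 pos [ 0.4588 -0.1645  0.035 ] xyaw 70.1 yyaw -19.9 tilt 34.2 F [ 0.1  0.9 -0.1] g 0.43 j [ 0.92  0.43 -0.33  1.94 -0.52  1.02  0.59]
shift units [-0.45 -0.01 -0.26] mm [-35.8  -0.8 -20.7]
turn units [0.001 0.018 0.003]
```

View pics/w2.png

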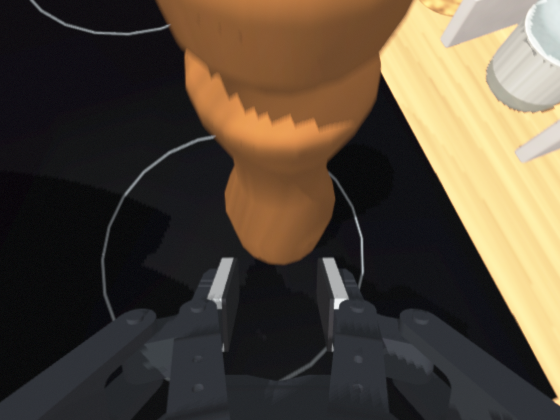

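```bash
python3 -m crank '[[-0.15,[-0.042,0,0.062],[0,0,0]],[-0.15,[0.1,0,0.068],[0,0,0]],[-0.15,[0.1,0,0.068],[0,0,0]],[-0.15,[0.1,0,0.068],[0,0,0]],[-0.15,[0.1,0,0.068],[0,0,0]]]'
python3 - <<'E'
from h import *
need([.5,-.05,.030],pose(np.radians(70),np.radians(35)))
cv2.imwrite("pics/w3.png",manip.camera("wrist"));cv2.imwrite("pics/s3.png",manip.camera("scene")[130:310,150:390].repeat(3,0).repeat(3,1))
E
```

```text
clock: 3.75
position: [0.4713, -0.1292, 0.0276]
ee_rot: [0.783, 0.548, 0.241, -0.168]
ft_force: [-0.1, -1.4, -0.1]
grip_width: 0.427
t 3.75 pos [ 0.4713 -0.1292  0.0276] xyaw 70.0 yyaw -20.0 tilt 34.2 F [-0.1 -1.4 -0.1] g 0.43 j [ 0.88  0.43 -0.36  1.98 -0.55  0.96  0.55]
shift units [ 0.89 -0.    0.57] mm [71.1 -0.1 45.4]
turn units [ 0.     0.018 -0.   ]
```

View pics/w3.png

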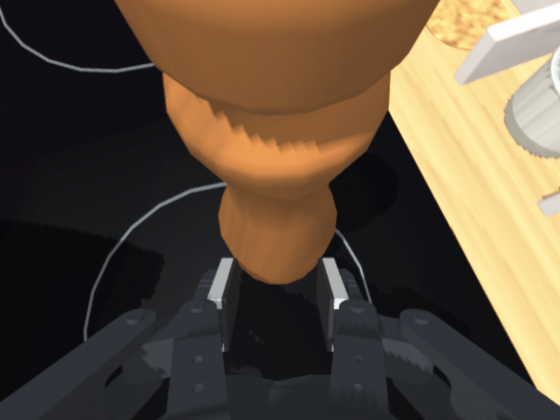

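View pics/s3.png

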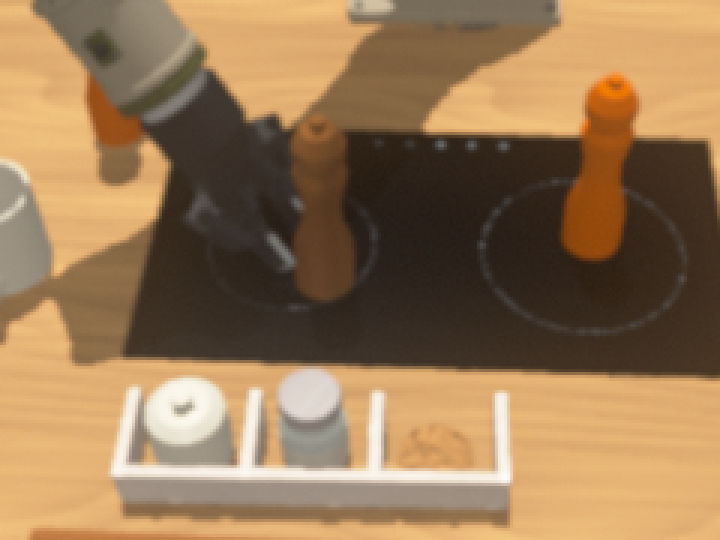

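```bash
python3 -m crank '[[-0.15,[0.104,0,0.07],[0,0,0]],[-0.15,[0.104,0,0.07],[0,0,0]],[-0.15,[0.104,0,0.07],[0,0,0]],[-0.15,[0.104,0,0.07],[0,0,0]],[-0.15,[0.104,0,0.07],[0,0,0]]]'
python3 - <<'E'
from h import *
need([.5,-.04,.028],pose(np.radians(70),np.radians(34)))
cv2.imwrite("pics/w4.png",manip.camera("wrist"));t=manip.camera("top");cv2.imwrite("pics/t4.png",cv2.resize(t[115:265,200:400],None,fx=4,fy=4,interpolation=cv2.INTER_CUBIC))
E
```

```text
clock: 4.35
position: [0.4884, -0.0818, 0.0278]
ee_rot: [0.783, 0.548, 0.241, -0.169]
ft_force: [-0.5, -1.6, 0.0]
grip_width: 0.423
t 4.35 pos [ 0.4884 -0.0818  0.0278] xyaw 70.0 yyaw -20.0 tilt 34.2 F [-0.5 -1.6  0. ] g 0.42 j [ 0.81  0.41 -0.39  2.01 -0.57  0.9   0.49]
shift units [ 0.45 -0.04  0.3 ] mm [35.9 -3.4 24.2]
turn units [ 0.    -0.004 -0.   ]
```

View pics/w4.png

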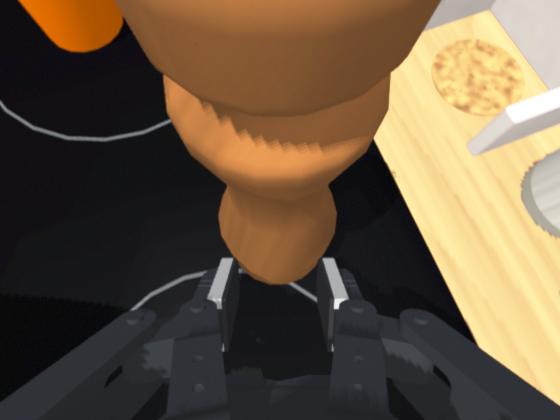

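View pics/t4.png

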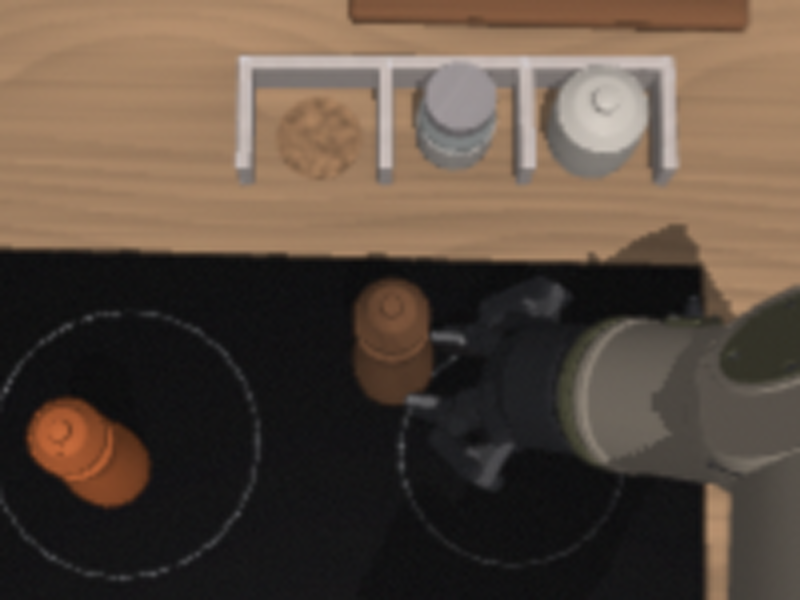

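```bash
python3 - <<'E'
from h import *
t=manip.camera_info("top")
m=unproj(t,(200+393.5/4-.5,115+306.5/4-.5),.19);p=manip.get_obs()["position"][:2]
print(m,m-p,np.linalg.norm(m-p))
E
```

```text
[ 0.49737416 -0.05404428] [0.00889315 0.02671586] 0.028157155755322686
```

```bash
python3 -m crank '[[-0.15,[0.104,0,0.07],[0,0,0]],[-0.15,[0.104,0,0.07],[0,0,0]],[-0.15,[0.104,0,0.07],[0,0,0]],[-0.15,[0.104,0,0.07],[0,0,0]],[-0.15,[0.1,0,0.067],[0,0,0]]]'
python3 -m crank '[[-0.15,[-0.15,0,-0.101],[0,0,0]],[-0.15,[-0.4,0,-0.27],[0,0,0]],[-0.15,[-0.4,0,-0.27],[0,0,0]],[-0.15,[-0.4,0,-0.27],[0,0,0]],[-0.15,[0,0,0],[0,0,0]]]'
python3 - <<'E'
from h import *
status()
cv2.imwrite("pics/w5.png",manip.camera("wrist"));t=manip.camera("top");cv2.imwrite("pics/t5.png",cv2.resize(t[115:265,200:400],None,fx=4,fy=4,interpolation=cv2.INTER_CUBIC))
E
```

```text
clock: 4.95
position: [0.5054, -0.0351, 0.0281]
ee_rot: [0.783, 0.548, 0.241, -0.169]
ft_force: [-0.9, -2.6, 0.6]
grip_width: 0.425
clock: 5.45
position: [0.4591, -0.1646, 0.0271]
ee_rot: [0.785, 0.545, 0.241, -0.167]
ft_force: [-0.2, -0.4, 0.2]
grip_width: 0.425
t 5.45 pos [ 0.4591 -0.1646  0.0271] xyaw 69.6 yyaw -20.5 tilt 34.0 F [-0.2 -0.4  0.2] g 0.42 j [ 0.92  0.44 -0.33  1.95 -0.53  1.    0.59]
```

View pics/t5.png

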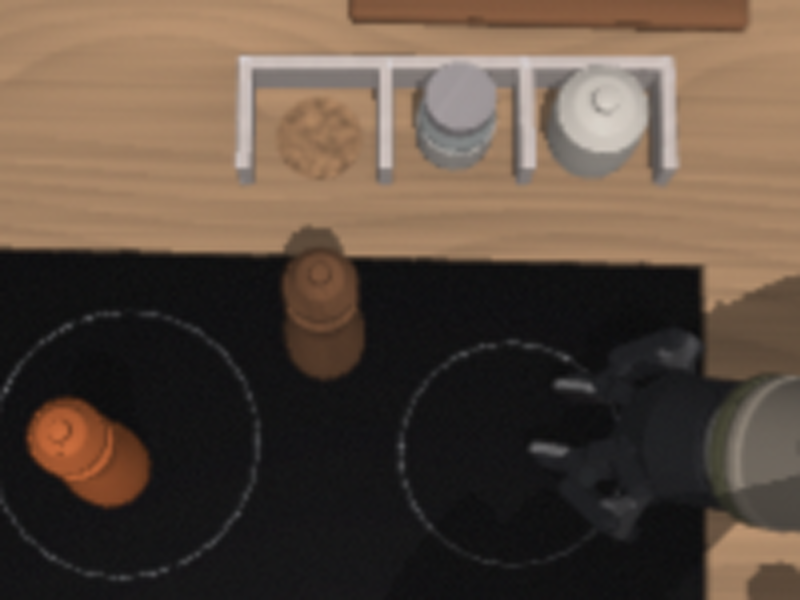

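```bash
python3 -m crank '[[-0.15,[0,0,0],[-0.095,0,0.141]],[-0.15,[0,0,0],[-0.095,0,0.141]],[-0.15,[0,0,0],[-0.095,0,0.141]],[-0.15,[0,0,0],[-0.095,0,0.141]],[-0.15,[0,0,0],[-0.095,0,0.141]]]'
python3 -m crank '[[-0.15,[0,0,0],[-0.095,0,0.141]],[-0.15,[0,0,0],[-0.095,0,0.141]],[-0.15,[0,0,0],[-0.095,0,0.141]],[-0.15,[0,0,0],[-0.095,0,0.141]],[-0.15,[0,0,0],[0,0,0]]]'
python3 - <<'E'
from h import *
t=manip.camera_info("top")
m=unproj(t,(200+320.5/4-.5,115+273.5/4-.5),.19);print(m)
need([.435,-.005,.030],pose(np.radians(1),np.radians(35)))
E
```

```text
clock: 6.05
position: [0.4604, -0.1574, 0.0276]
ee_rot: [0.92, 0.259, 0.282, -0.081]
ft_force: [0.8, 0.4, -0.4]
grip_width: 0.425
clock: 6.55
position: [0.458, -0.1556, 0.0241]
ee_rot: [0.956, 0.052, 0.287, -0.019]
ft_force: [-0.5, -0.7, 0.0]
grip_width: 0.427
[ 0.51521872 -0.01276513]
t 6.55 pos [ 0.458  -0.1556  0.0241] xyaw 6.1 yyaw -83.6 tilt 33.4 F [-0.5 -0.7  0. ] g 0.43 j [ 1.05  0.11 -0.61  2.41 -1.06  0.28 -0.02]
shift units [-0.03 -1.9  -0.09] mm [  -2.5 -152.3   -7.4]
turn units [-0.074  0.035  0.094]
```

```bash
python3 -m crank '[[-0.34,[0.1,0,-0.15],[0,-0.1,0]],[-0.34,[0,-0.4,0],[0,0,0]],[-0.34,[0,-0.4,0],[0,0,0]],[-0.34,[0,-0.2,0],[0,0,0]],[-0.34,[0,0,0],[0,0,0]]]'
python3 - <<'E'
from h import *
need([.455,-.017,.040],pose(np.radians(4),np.radians(29)))
E
```

```text
clock: 7.05
position: [0.4516, -0.1114, 0.0264]
ee_rot: [0.964, 0.053, 0.26, -0.025]
ft_force: [-1.0, -0.3, 0.4]
grip_width: 0.334
t 7.05 pos [ 0.4516 -0.1114  0.0264] xyaw 5.9 yyaw -83.4 tilt 30.3 F [-1.  -0.3  0.4] g 0.33 j [ 1.42  0.1  -1.1   2.41 -0.63  0.26 -0.54]
shift units [ 0.23 -1.17 -0.04] mm [ 18.1 -93.6  -2.9]
turn units [-0.051 -0.027  0.037]
```

```bash
python3 -m crank '[[-0.53,[0,0,0],[0,-0.12,0]],[-0.53,[0,-0.2,0],[0,0,0]],[-0.53,[0,-0.2,0],[0,0,0]],[-0.53,[0,-0.2,0],[0,0,0]],[-0.53,[0,0,0],[0,0,0]]]'
python3 - <<'E'
from h import *
need([.465,-.017,.030],pose(np.radians(4),np.radians(25)))
E
```

```text
clock: 7.55
position: [0.4477, -0.0634, 0.0273]
ee_rot: [0.971, 0.057, 0.231, -0.027]
ft_force: [-0.3, -0.8, 0.2]
grip_width: 0.236
t 7.55 pos [ 0.4477 -0.0634  0.0273] xyaw 6.3 yyaw -83.0 tilt 27.0 F [-0.3 -0.8  0.2] g 0.24 j [ 1.39  0.05 -1.21  2.42 -0.42  0.29 -0.88]
shift units [ 0.26 -0.55  0.11] mm [ 21. -44.   9.]
turn units [-0.06  -0.042  0.046]
```

```bash
python3 -m crank '[[-0.53,[0.09,-0.19,0.03],[-0.06,-0.04,0.046]],[-0.53,[0.08,-0.19,0.03],[0,0,0]],[-0.53,[0.08,-0.18,0.03],[0,0,0]],[-0.53,[0,0,0],[0,0,0]],[-0.53,[0,0,0],[0,0,0]]]'
python3 - <<'E'
from h import *
need([.465,-.017,.028],pose(np.radians(4),np.radians(25)))
cv2.imwrite("pics/w6.png",manip.camera("wrist"));t=manip.camera("top");cv2.imwrite("pics/t6.png",cv2.resize(t[115:265,200:400],None,fx=4,fy=4,interpolation=cv2.INTER_CUBIC))
E
```

```text
clock: 8.05
position: [0.4602, -0.027, 0.0287]
ee_rot: [0.974, 0.044, 0.222, -0.018]
ft_force: [-0.2, 0.9, -0.3]
grip_width: 0.238
t 8.05 pos [ 0.4602 -0.027   0.0287] xyaw 4.9 yyaw -84.6 tilt 25.7 F [-0.2  0.9 -0.3] g 0.24 j [ 1.16  0.05 -1.14  2.4  -0.09  0.28 -1.36]
shift units [ 0.06 -0.12  0.04] mm [ 4.7 -9.5  3.2]
turn units [-0.031 -0.015  0.018]
```

View pics/t6.png

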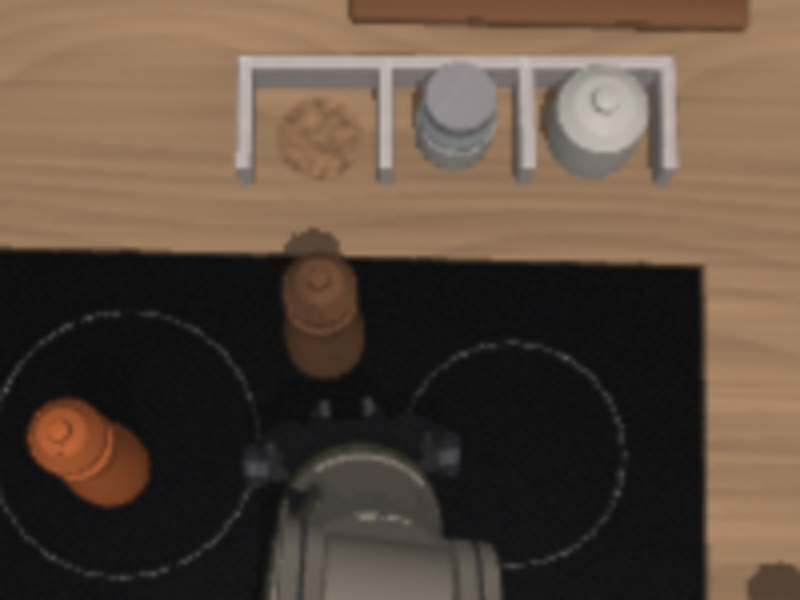

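View pics/w6.png

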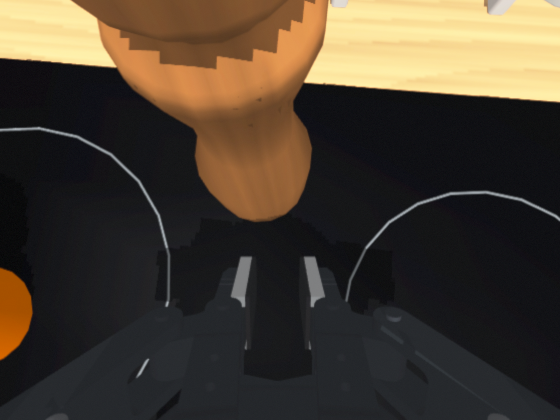

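```bash
python3 -m crank '[[-0.53,[0.03,-0.14,0.01],[-0.03,0,0.018]],[-0.53,[0.056,0,0.027],[0,0.04,0]],[-0.53,[0.056,0,0.027],[0,0.04,0]],[-0.53,[0,0,0],[0,0,0]],[-0.53,[0,0,0],[0,0,0]]]'
python3 - <<'E'
from h import *
need([.475,-.017,.027],pose(np.radians(3.5),np.radians(30)))
cv2.imwrite("pics/w7.png",manip.camera("wrist"))
E
```

```text
clock: 8.65
position: [0.4729, -0.0163, 0.0298]
ee_rot: [0.968, 0.032, 0.25, -0.009]
ft_force: [-0.0, -0.3, -0.3]
grip_width: 0.231
t 8.65 pos [ 0.4729 -0.0163  0.0298] xyaw 3.8 yyaw -86.2 tilt 28.9 F [-0.  -0.3 -0.3] g 0.23 j [ 1.25  0.09 -1.28  2.42  0.27  0.2  -1.76]
shift units [0.01 0.01 0.04] mm [0.5 0.9 3.4]
turn units [-0.005  0.024  0.005]
```

View pics/w7.png

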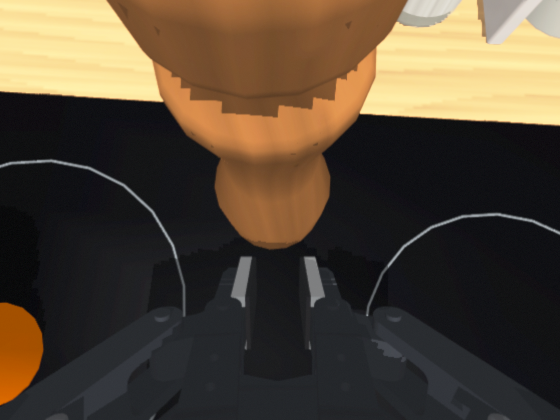

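```bash
python3 -m crank '[[-0.53,[0.055,0,0.055],[0,0.03,0]],[-0.53,[0.065,0,0.037],[0,0.03,0]],[-0.53,[0.065,0,0.039],[0,0.03,0]],[-0.53,[0.065,0,0.04],[0,0.02,0]],[-0.53,[0.065,0,0.042],[0,0,0]]]'
python3 - <<'E'
from h import *
need([.628,-.006,.027],pose(np.radians(3.5),np.radians(33)))
cv2.imwrite("pics/w8.png",manip.camera("wrist"))
E
```

```text
clock: 9.2
position: [0.5073, -0.014, 0.0297]
ee_rot: [0.957, 0.033, 0.289, -0.01]
ft_force: [-1.1, -0.5, 0.4]
grip_width: 0.236
t 9.20 pos [ 0.5073 -0.014   0.0297] xyaw 4.0 yyaw -86.0 tilt 33.6 F [-1.1 -0.5  0.4] g 0.24 j [ 1.01  0.16 -1.06  2.4   0.95  0.12 -2.43]
shift units [1.24 0.01 0.87] mm [99.2  0.4 69.3]
turn units [-0.007 -0.014  0.009]
```

View pics/w8.png

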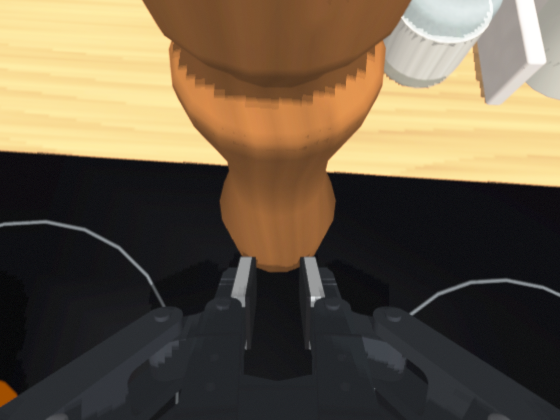

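```bash
python3 -m crank '[[-0.53,[0.062,0,0.044],[0,0,0]],[-0.53,[0.062,0,0.043],[0,0,0]],[-0.53,[0.062,0,0.043],[0,0,0]],[-0.53,[0.062,0,0.043],[0,0,0]],[-0.53,[0,0,0],[0,0,0]]]'
python3 - <<'E'
from h import *
need([.628,-.006,.027],pose(np.radians(3.5),np.radians(33)))
cv2.imwrite("pics/w9.png",manip.camera("wrist"));t=manip.camera("top");cv2.imwrite("pics/t9.png",cv2.resize(t[115:265,200:400],None,fx=4,fy=4,interpolation=cv2.INTER_CUBIC))
E
```

```text
clock: 9.75
position: [0.5331, -0.0114, 0.0304]
ee_rot: [0.956, 0.034, 0.29, -0.011]
ft_force: [-0.3, -0.3, -0.5]
grip_width: 0.23
t 9.75 pos [ 0.5331 -0.0114  0.0304] xyaw 4.0 yyaw -85.9 tilt 33.8 F [-0.3 -0.3 -0.5] g 0.23 j [ 0.89  0.21 -0.96  2.35  1.05  0.15 -2.52]
shift units [0.96 0.02 0.7 ] mm [77.2  1.4 55.6]
turn units [-0.009 -0.017  0.009]
```

View pics/t9.png

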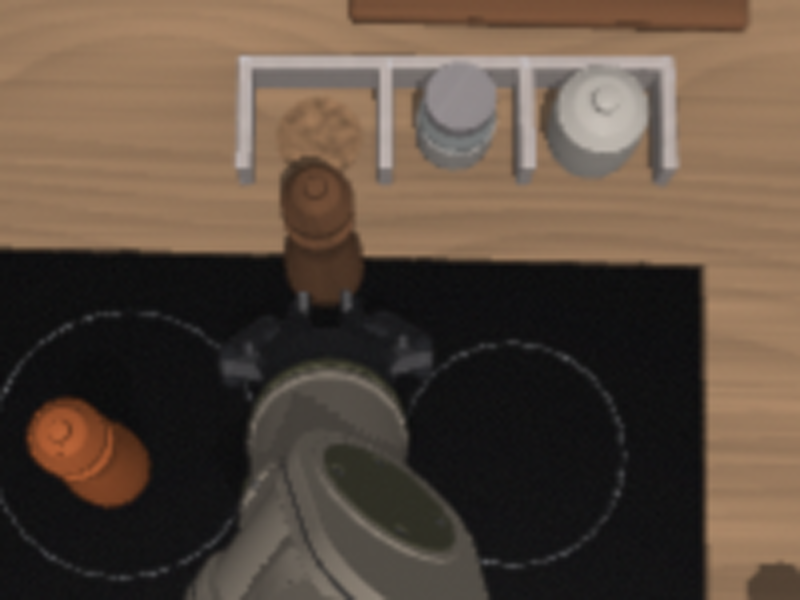

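View pics/w9.png

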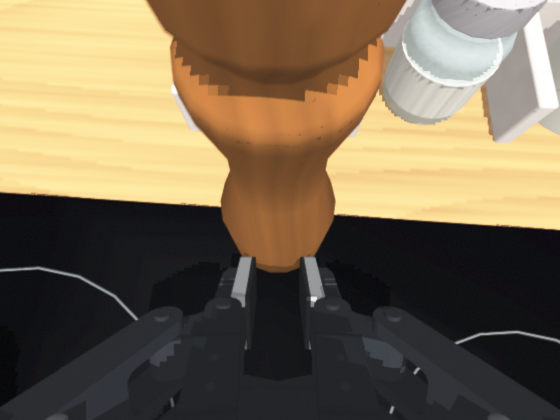

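```bash
python3 - <<'E'
from h import *
t=manip.camera_info("top")
m=unproj(t,(200+315.5/4-.5,115+187.5/4-.5),.19);p=manip.get_obs()["position"][:2]
print(m,m-p, np.array([.657,-.002])-m)
E
```

```text
[ 0.56506882 -0.00842069] [0.03285892 0.00305364] [0.09193118 0.00642069]
```

```bash
python3 -m crank '[[-0.53,[0.09,0,0.066],[0,0,0]],[-0.53,[0.09,0,0.066],[0,0,0]],[-0.53,[0.09,0,0.066],[0,0,0]],[-0.53,[0.09,0,0.066],[0,0,0]],[-0.53,[0,0,0],[0,0,0]]]'
python3 - <<'E'
from h import *
need([.624,-.005,.029],pose(np.radians(4),np.radians(33.5)))
cv2.imwrite("pics/w10.png",manip.camera("wrist"));t=manip.camera("top");cv2.imwrite("pics/t10.png",cv2.resize(t[115:265,200:400],None,fx=4,fy=4,interpolation=cv2.INTER_CUBIC))
E
```

```text
clock: 10.35
position: [0.5688, -0.0089, 0.0289]
ee_rot: [0.956, 0.034, 0.29, -0.011]
ft_force: [-0.5, -0.4, 0.0]
grip_width: 0.232
t 10.35 pos [ 0.5688 -0.0089  0.0289] xyaw 4.0 yyaw -85.9 tilt 33.8 F [-0.5 -0.4  0. ] g 0.23 j [ 0.76  0.28 -0.85  2.27  1.11  0.19 -2.56]
shift units [ 0.58 -0.    0.38] mm [46.1 -0.  30.7]
turn units [-0.003 -0.006 -0.   ]
```

View pics/t10.png

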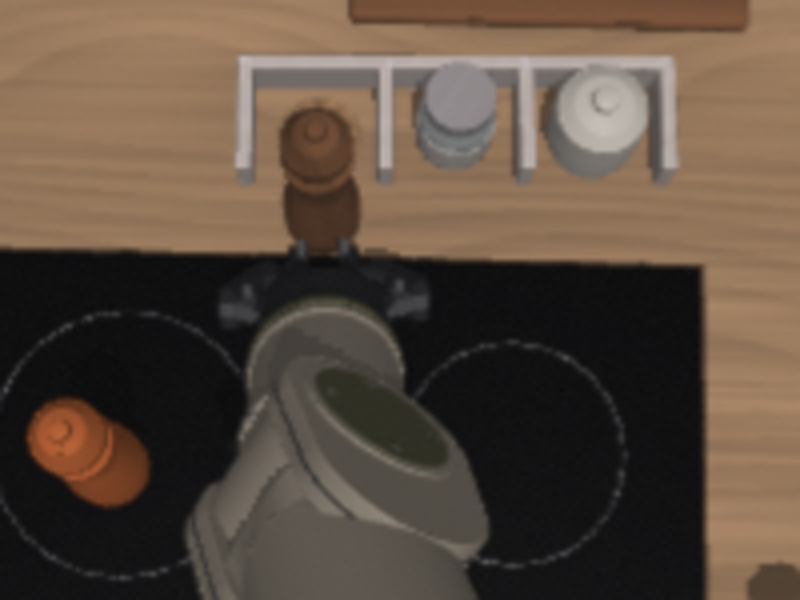

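View pics/w10.png

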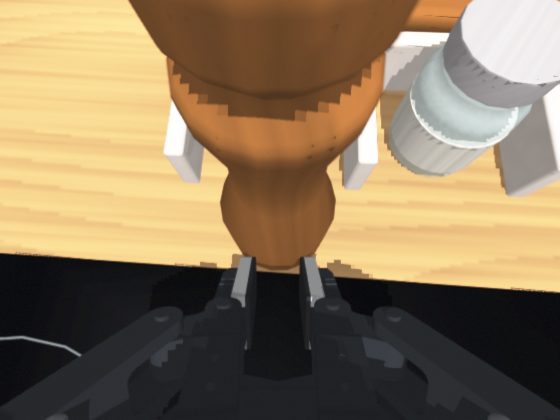

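```bash
python3 -m crank '[[-0.53,[0.092,0,0.062],[0,0,0]],[-0.53,[0.092,0,0.062],[0,0,0]],[-0.53,[0.092,0,0.062],[0,0,0]],[-0.53,[0.092,0,0.062],[0,0,0]],[-0.53,[0,0,0],[0,0,0]]]'
python3 - <<'E'
from h import *
need([.624,-.005,.029],pose(np.radians(4),np.radians(33.5)))
cv2.imwrite("pics/w11.png",manip.camera("wrist"));s=manip.camera("scene");cv2.imwrite("pics/s11.png",cv2.resize(s[155:305,175:375],None,fx=4,fy=4,interpolation=cv2.INTER_CUBIC))
E
```

```text
clock: 10.95
position: [0.6048, -0.0062, 0.0288]
ee_rot: [0.956, 0.034, 0.29, -0.012]
ft_force: [-1.7, 0.2, -0.1]
grip_width: 0.234
t 10.95 pos [ 0.6048 -0.0062  0.0288] xyaw 4.0 yyaw -85.9 tilt 33.8 F [-1.7  0.2 -0.1] g 0.23 j [ 0.71  0.35 -0.82  2.19  1.13  0.24 -2.56]
shift units [0.2  0.   0.13] mm [16.1  0.2 10.5]
turn units [-0.004 -0.006 -0.001]
```

View pics/s11.png

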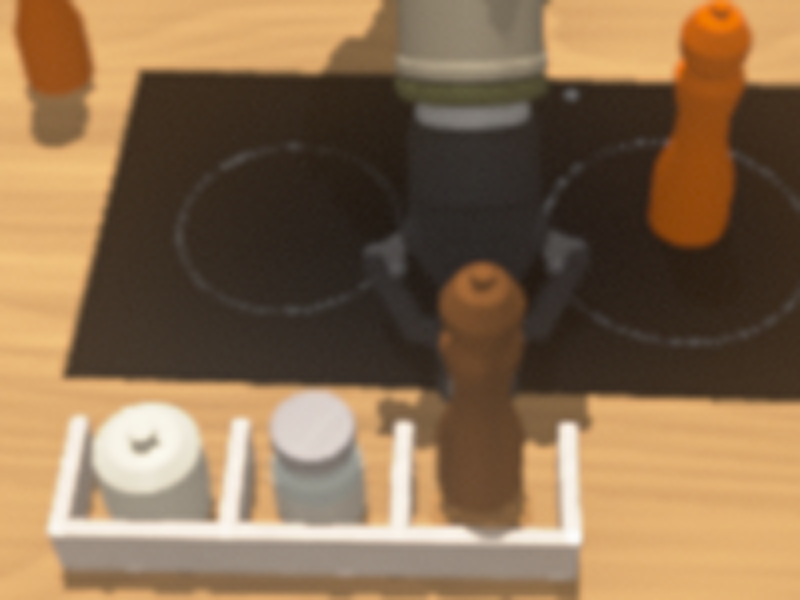

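View pics/w11.png

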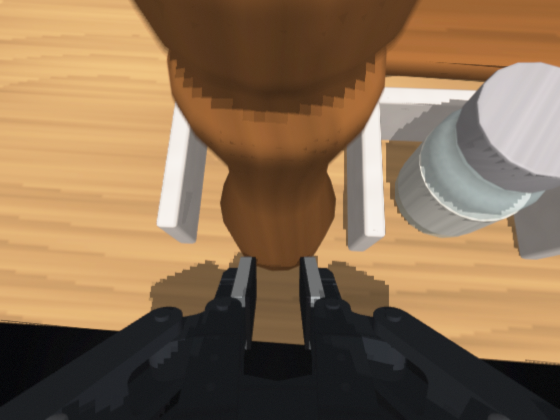

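```bash
python3 -m crank '[[-0.53,[0.066,0,0.044],[0,0,0]],[-0.53,[0.066,0,0.044],[0,0,0]],[-0.53,[0.066,0,0.044],[0,0,0]],[-0.53,[0,0,0],[0,0,0]],[-0.53,[0,0,0],[0,0,0]]]'
python3 - <<'E'
from h import *
need([.624,-.005,.029],pose(np.radians(4),np.radians(33.5)))
cv2.imwrite("pics/w12.png",manip.camera("wrist"));t=manip.camera("top");cv2.imwrite("pics/t12.png",cv2.resize(t[115:265,200:400],None,fx=4,fy=4,interpolation=cv2.INTER_CUBIC))
E
```

```text
clock: 11.55
position: [0.6225, -0.0051, 0.0284]
ee_rot: [0.956, 0.034, 0.29, -0.011]
ft_force: [-0.3, 0.5, 0.7]
grip_width: 0.233
t 11.55 pos [ 0.6225 -0.0051  0.0284] xyaw 4.0 yyaw -85.9 tilt 33.7 F [-0.3  0.5  0.7] g 0.23 j [ 0.69  0.39 -0.82  2.15  1.13  0.26 -2.55]
shift units [0.02 0.   0.  ] mm [1.5 0.  0.4]
turn units [-0.003 -0.005 -0.   ]
```

View pics/t12.png

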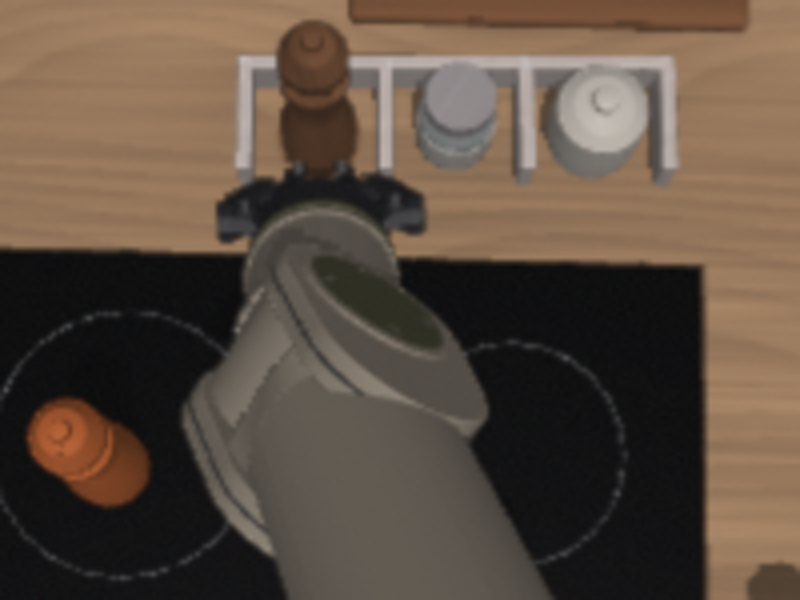

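View pics/w12.png

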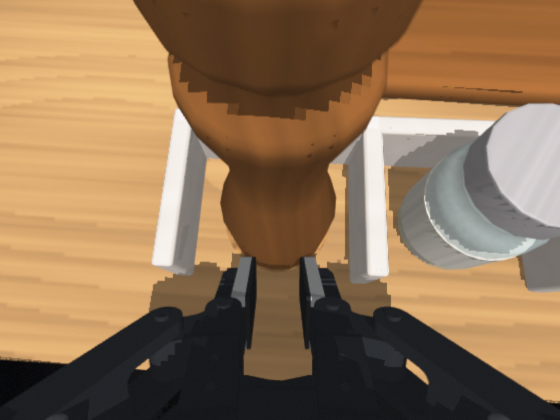

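```bash
python3 -m crank '[[-0.53,[-0.066,0,-0.046],[0,0,0]],[-0.53,[-0.13,0,-0.09],[0,0,0]],[-0.53,[-0.3,0,-0.21],[0,0,0]],[-0.53,[-0.3,0,-0.21],[0,0,0]],[-0.53,[-0.2,0,-0.14],[0,0,0]]]'
python3 - <<'E'
from h import *
o,_=status()
ti=manip.camera_info("top");si=manip.camera_info("scene");wi=manip.camera_info("wrist")
m=unproj(ti,(200+313.5/4-.5,115+38.5/4-.5),.19);print(m)
W=wristT(o);w=manip.camera("wrist");t=manip.camera("top");s=manip.camera("scene")
cv2.imwrite("pics/w13.png",w)
for n,im,c,i in(("t13",t,(200,95),ti),("s13",s,(175,155),si)):
    b=cv2.resize(im[c[1]:c[1]+150,c[0]:c[0]+200],None,fx=4,fy=4,interpolation=cv2.INTER_CUBIC)
    for r,z in((.026,0),(.026,.045),(.022,.17)):
        cv2.polylines(b,[((proj(i,circ(m,r,z))-c+.5)*4-.5).astype(int)],True,(0,255,0),1)
    cv2.imwrite(f"pics/{n}.png",b)
E
```

```text
clock: 12.15
position: [0.5223, -0.0125, 0.0296]
ee_rot: [0.957, 0.034, 0.289, -0.01]
ft_force: [0.8, -0.9, 0.2]
grip_width: 0.237
t 12.15 pos [ 0.5223 -0.0125  0.0296] xyaw 4.0 yyaw -85.9 tilt 33.6 F [ 0.8 -0.9  0.2] g 0.24 j [ 0.88  0.17 -0.94  2.37  0.98  0.13 -2.45]
[ 0.65405884 -0.00450491]
```

View pics/t13.png

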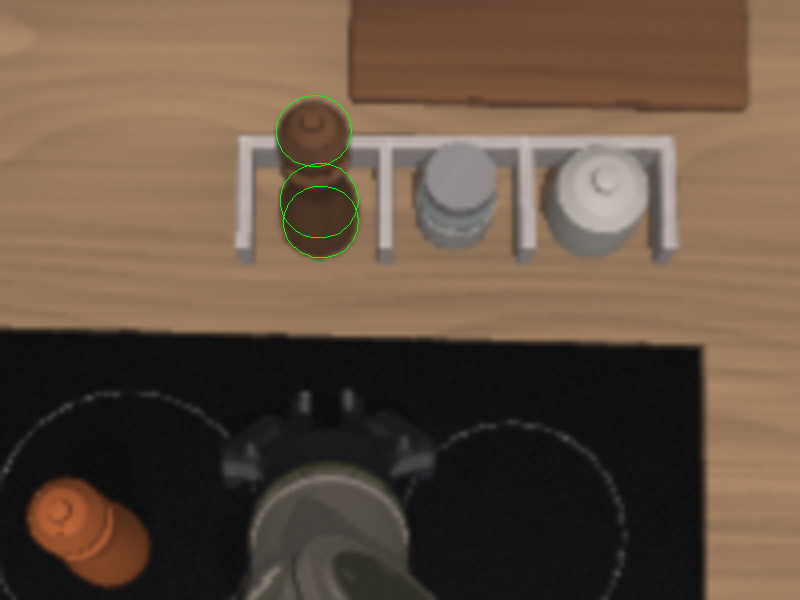

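View pics/s13.png

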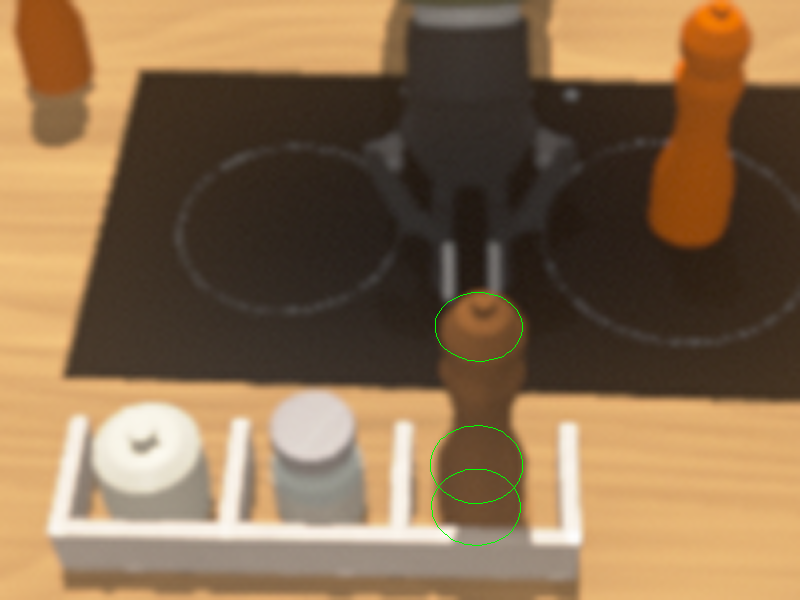

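View pics/w13.png

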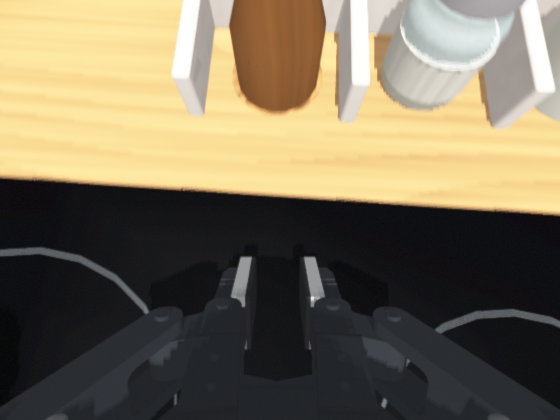

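```bash
python3 - <<'E'
import cv2
w=cv2.imread("pics/w13.png");cv2.imwrite("pics/w13c.png",cv2.resize(w[40:140,160:380],None,fx=3.6,fy=3.6,interpolation=cv2.INTER_CUBIC))
E
```

```text
(no output)
```

View pics/w13c.png

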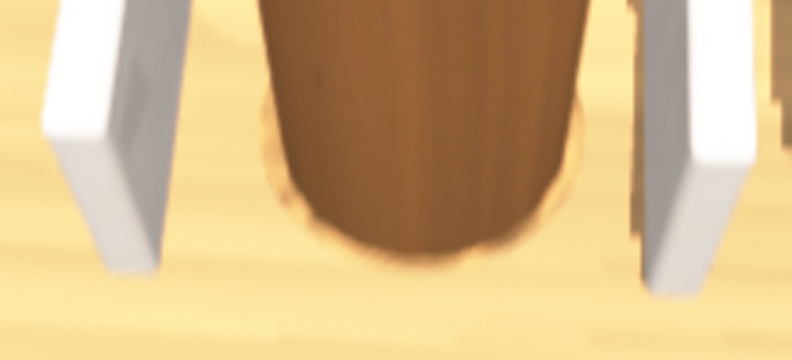

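```bash
python3 -m crank '[[-0.53,[0.14,0,-0.2],[0,0,0]],[-0.53,[0.14,0,-0.2],[0,0,0]],[-0.53,[0,0,0],[0,0,0]],[-0.53,[0,0,0],[0,0,0]],[-0.53,[0,0,0],[0,0,0]]]'
python3 - <<'E'
from h import *
status()
cv2.imwrite("pics/s14.png",manip.camera("scene"))
E
```

```text
clock: 12.8
position: [0.5262, -0.0133, 0.0553]
ee_rot: [0.956, 0.032, 0.29, -0.01]
ft_force: [0.9, 0.5, -0.5]
grip_width: 0.231
t 12.80 pos [ 0.5262 -0.0133  0.0553] xyaw 3.9 yyaw -86.1 tilt 33.8 F [ 0.9  0.5 -0.5] g 0.23 j [ 1.18  0.16 -1.24  2.35  0.68  0.19 -2.14]
```

View pics/s14.png

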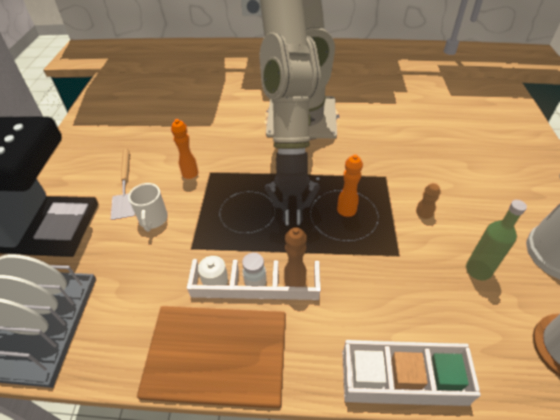

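The mill stands upright in the bay at about (296,265). Everything else is where it was, and the gripper is clear.

```bash
python3 -c "
from workcell import manip
print(manip.hand_in())"
```

```text
the job is handed in; nothing more can be done
None
```

The brown pepper mill is in the empty bay, standing upright on the cork spot, and I handed the job in at about 13 s. I pushed it low on the foot with the partly open fingers as a cradle, first sideways across the hob and then straight into the bay.

- **Position:** the last pictures put the mill at about (0.654, -0.0045), roughly 3 mm short of the cork's centre. A ring of cork shows around the foot in the wrist picture. The foot's near edge is about 6 mm inside the bay's front edge, against a calibration error of about 2 mm.
- **Surroundings:** the bystanders and both orange look-alikes look unmoved in the final scene picture. The gripper was backed off and raised clear, and the force readings were around 1 N, the same as noise.
- **What went differently:** the elbow joint reached its range limit while I was setting up the second push. I reduced the tool's tilt at first and used a narrower finger gap to finish. The fit between my position estimate and the scene camera was a few millimetres looser than with the top camera.

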